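# Press the test coupler home on a vacuum manifold and hold it

## Task

First open the stopcock on the vacuum manifold by turning its lever the full quarter turn, until it points along its pipe towards the front of the block. Then lift the hand coupler out of its holder, press it squarely onto the leaning test port until the two spring catches snap over its bead, and push it on until its nose is fully home on the port's seat. Finish while still gripping the coupler and holding it fully home against the port's spring, with the stopcock open and the other things on the table left where they stand.

Things in the scene. Friction and masses are not known exactly. Their poses are not given: they have to be found in the camera images.
- manifold: Vacuum manifold, fixed: white block 70 mm deep (x) x 176 mm wide (y), top 52 mm above the table, on a 110 x 200 mm plate. Origin at the table under its centre; its front (the pipe stub's side) is -x, its left +y. A round gauge (42 mm across, top 104 mm above the table) stands on the block between stopcock and test port.
- lever_pivot (a point): Point on the upright axis of the stopcock lever, half-way up the lever bar, 74 mm above the table. The stopcock stands on the left (manifold +y) half of the manifold.
- lever_end (a point): Point near the free end of the stopcock lever, 58 mm out from lever_pivot, half-way up the bar. The lever is a grey bar 10 mm thick (across), 18 mm high, its top 83 mm above the table, ending 68 mm from the axis round which it turns. It can be pinched or pushed from above; its outer 30 mm stand beyond the block's edge.
- stopcock (a joint): Angle of the stopcock lever, rad. 0 = closed stop: the lever points to the manifold's left side, across its pipe. 1.571 = open stop: the lever points to the manifold's front, along its pipe stub. It grows as the lever turns anticlockwise seen from above, against light friction (0.06 N m), and stays where it is left.
- test_port: Leaning test port on the right (-y) half of the manifold. Origin: centre of its flat round seat (28 mm across), on which the coupler's nose comes home, 74 mm above the table. z points out along the port, 25 degrees from vertical, leaning to the manifold's front; y is level, to the manifold's left. Catch arms at y = +20 and -20 mm end 48 mm out; their noses, 38.5 mm out, stand 28 mm apart.
- nipple_tip (a point): Tip of the brass nipple that stands on the seat's centre along the port's z axis: 18 mm above the seat, 13 mm diameter, coned. From it a sprung steel pin of 6 mm diameter sticks out, its end 30 mm from the seat. Same axes as test_port.
- port_pin (a joint): How far the sprung pin is pushed in, m: 0 = out, about 0.0095 when the coupler's nose sits on the seat (it could go 0.0115). Its spring pushes back with 2 N at the start and 8 N at 0.010. The coupler meets it with its nose 10 mm off the seat. If let go after the snap, the spring pushes the coupler back out to about 0.005.
- catch_l (a joint): Outward swing of the catch arm at the port's +y side, rad. 0 = at rest; about 0.08 while the coupler's bead passes (nose 8 mm off the seat); back near 0 once it has snapped over. Passing both catches takes about 5 to 18 N of push along the port.
- catch_r (a joint): The same for the catch arm at the port's -y side.
- coupler_grip (a point): Centre of the hand coupler's grey square handle, 28 x 28 mm across, reaching 26 mm above and below this point. z runs up the handle away from the nose, x and y are square to its flats. A round steel flange (44 mm across, 5 mm thick) lies under the handle, a 4 mm button on top. About 0.16 kg. Starts upright, nose down, in the holder, its flange on the rim.
- coupler_nose (a point): Centre of the open mouth of the coupler's steel nose, 83 mm below coupler_grip along its z axis; same axes. The nose is 26 mm in diameter with a round bead of 34 mm diameter 30 mm up from the mouth; its bore is 16 mm wide and 20 mm deep.
- holder: Fixed holder cup, grey, 52 mm outer and 38 mm inner diameter, rim 62 mm above the table, on an 80 mm square plate. Origin at the table under its centre. The coupler lifts straight up out of it; it must rise 52 mm to be clear.
- timer: Bystander: small white kitchen-type timer, 60 x 64 x 18 mm, origin under its centre. Leave it.
- tip_carton: Bystander: small printed cardboard carton, 46 x 85 x 60 mm, origin under its centre. Leave it.
- saline_bottle: Bystander: white bottle with cap, 48 mm in diameter, 104 mm high, origin under its centre. Leave it.
Things that resemble listed ones, but are neither listed nor needed, are in the scene too. What is shaped like the part that bears coupler_grip but turquoise is not meant.

How it is judged:
On the way, in this order (a step that is already met when the one before it is completed fails the run):
1. the stopcock is turned to its open stop (value of joint stopcock above 1.45 rad), for 0.2 s.
2. the coupler is held by the fingers, clear above its holder (height (world z) of coupler_nose above 0.066 m and contact force between the fingers and coupler above 1 N), for 0.2 s.
3. the coupler sits squarely on the port with both catches snapped over its bead (x of coupler_nose in the frame of test_port between -0.004 and 0.004 m and y of coupler_nose in the frame of test_port between -0.004 and 0.004 m and angle between the z axis of coupler_nose and the z axis of test_port, either way round below 0.1 rad and z of coupler_nose in the frame of test_port below 0.0065 m and value of joint each of catch_l, catch_r below 0.05 rad), for 0.1 s.
At the end, for the whole second after the job is handed in: Ends holding: fingers on the coupler (over 1 N), its nose within 2 mm of the seat, the pin in over 8 mm, the coupler within 4 mm of the port's axis and square to it within 0.1 rad, both catches under 0.05 rad, stopcock over 1.4 rad; bystanders moved under 3 cm (value of joint stopcock above 1.4 rad and value of joint port_pin above 0.008 m and z of coupler_nose in the frame of test_port below 0.002 m and x of coupler_nose in the frame of test_port between -0.004 and 0.004 m and y of coupler_nose in the frame of test_port between -0.004 and 0.004 m and angle between the z axis of coupler_nose and the z axis of test_port, either way round below 0.1 rad and value of joint each of catch_l, catch_r below 0.05 rad and contact force between the fingers and coupler above 1 N); the arm keeps its last pose, push and grip.
It fails at once if a bystander (timer, carton or saline bottle) is moved more than 3 cm (distance of any of timer, tip_carton, saline_bottle from where it was at the start of the episode above 0.03 m).
It also fails if it takes over 54 s, if anything falls off the work surface, if the arm or the gripper's body presses on something with over 40 N, if the wrist force passes 120 N, or if a joint passes its speed limit or range.

## Robot

A 6-joint arm with a two-finger parallel gripper is mounted at the origin on a cart in front of the work surface, level with it; the furniture and walls round the work are solid. World frame = base frame: x ahead of the robot, y to its left, z up, the work surface at z = 0. Lengths are in m, angles in rad, forces in N, time in s.
With the tool pointing down it reaches from about 0.375 to 0.975 m from the base axis. Payload 3.8 kg.
Tool frame: the origin (TCP) lies at the very end of the fingers, on their centre line; the grasp point (between the pads) lies 19 mm behind it; z points along the fingers, y is the direction in which the jaws open and shut (so a half turn about z gives the same grasp; the last joint's range is limited). The gripper opens to 88 mm and grips with 3 to 60 N. Pads are 18 mm wide; open, the fingers measure 123 mm over their backs; the gripper's body (75 mm by 187 mm) begins 45 mm behind the grasp point.
Start: joints at [1.262, 0.264, 1.604, -0, 1.274, -0.037], TCP at [0.181, 0.65, 0.239] pointing down, gripper open.
Joint ranges: [-2.63, 2.63], [-0.94, 2.18], [0.31, 2.57], [-1.31, 4.45], [0, 2.66], [-2.55, 2.55]. Speed limits (rad/s): [2.57, 2.57, 3.14, 3.14, 3.14, 3.14].

## Interface

Orientations are given as a 3x3 rotation matrix whose columns are the frame's x, y, z axes.
In Python, from plant import * gives the robot as it stands.
- The arm moves only by the tool carry_out, never from a script. Its argument "deltas" is a list of rows, each an object with "rotation": the turn, a rotation vector about the tool's x, y, z in rad, a list of three; "linear": the shift along the tool's x, y, z in mm, a list of three; "jaw": the finger opening in mm, from 0 to 88.1. A call has 1 to 10 rows; each row shifts and turns the commanded pose from where the row before left it, along the tool's axes as they then stand; what a row does not reach is not made up. A row lasts 1/8 s, in which the tool goes at most 62.5 mm and 10.7 degrees, less where a joint would pass 70% of its speed; a pose out of reach is approached as far as the arm can. A call with a gripper value outside its range is refused whole. The fingers move at their own pace and stop on an object; "force" is the grip in N (left out, the last holds). Time passes only in rows, so rows that do not move let the fingers close. It gives the time, the measured TCP pose, the force and the opening at its end, in the units of the state.
- read_state(): the state, without advancing time (a new reading comes with each control period).
- camera(name): name is "scene" or "top"; returns the picture (400x640x3 uint8, red, green, blue); there is no depth.
- camera_model(name): a dict with "fx", "fy", "cx", "cy" (pixels), "rvec" (rotation vector, rad) and "tvec" (3), from world to camera coordinates, as OpenCV has them. Camera axes: x right, y down, z forward; pixel columns grow to the right and rows downward; lengths in m; the calibration is good to about 2 mm. A picture is of the moment at which its call begins. camera_model takes no time and is no camera call.
- hand_in(): hands the job in, once; it reports no verdict.
The state is a dict: "clock": time; "joint_pos": joint angles; "dq": joint speeds; "effort": joint torques, N m; "eef_pos": TCP position; "orientation": TCP orientation; "force": force on the tool from outside, world axes, zero at the start; "torque": the same for the moment, N m; "gripper_width": finger opening in m.
Only numpy, scipy, OpenCV 4.12 (cv2) and the standard library are available. Lean on these libraries where they do the work, as an engineer would, in place of code of your own. Each camera call takes 0.05 s, during which the arm holds its last target. There are 200 camera calls.

## Working session

There is one attempt and no reset: what is moved stays moved. The work goes in short steps, Python scripts to look and compute and a tool call to move; the robot and the scene stay as the last step left them, time stands still between calls to the robot, and variables do not carry over. Pictures are saved under pics/ and viewed, about 8 in all and at most 12, crops included, and the job is handed in when it is done.

Besides the shell and the picture viewer there is one more tool, called by a JSON object that holds its "fn" and its "kwargs". carry_out: Moves the arm, as the interface text tells. Its arguments: {"type":"object","properties":{"deltas":{"type":"array"},"force":{"type":"number"}},"required":["deltas"]}

```bash
mkdir -p pics; ls
python3 - <<'E'
from plant import *
import cv2,json
s=read_state();print(s)
for n in("scene","top"):
    print(n,camera_model(n)); cv2.imwrite(f"pics/{n}0.png",camera(n)[:,:,::-1])
E
```

```text
pics
{'clock': 0.0, 'joint_pos': array([ 1.26214608e+00,  2.64756633e-01,  1.60536303e+00, -8.68005708e-06,
        1.27371522e+00, -3.68717922e-02]), 'dq': array([ 0.00116249, -0.00149818,  0.00010876,  0.00063126, -0.00141842,
       -0.00214185]), 'effort': array([-2.80949040e-03, -5.02125299e+01, -3.56865048e+01,  7.23708188e-02,
        2.95038591e-02, -1.79011299e-04]), 'eef_pos': array([0.18096949, 0.64954718, 0.2373916 ]), 'orientation': array([[-9.63295663e-01,  2.68441825e-01, -6.73219458e-04],
       [ 2.68442659e-01,  9.63293291e-01, -2.13878803e-03],
       [ 7.43676256e-05, -2.24100606e-03, -9.99997486e-01]]), 'force': array([ 0.41306364,  0.13033415, -0.38854304]), 'torque': array([-0.07139438,  0.01058795, -0.03953674]), 'gripper_width': 0.08811258469245747}
scene {'fx': 393.467425718059, 'fy': 393.467425718059, 'cx': 319.2011995746174, 'cy': 195.84636644621537, 'rvec': array([ 2.15386591, -1.00054885,  0.42338608]), 'tvec': array([-0.45962194,  0.28796244,  0.89964394])}
top {'fx': 486.3358311838593, 'fy': 486.3358311838593, 'cx': 320.9375069322408, 'cy': 193.6870634539651, 'rvec': array([ 2.15641075, -2.11476331,  0.14805083]), 'tvec': array([-0.14445969,  0.55107066,  1.33664505])}
```

View pics/scene0.png

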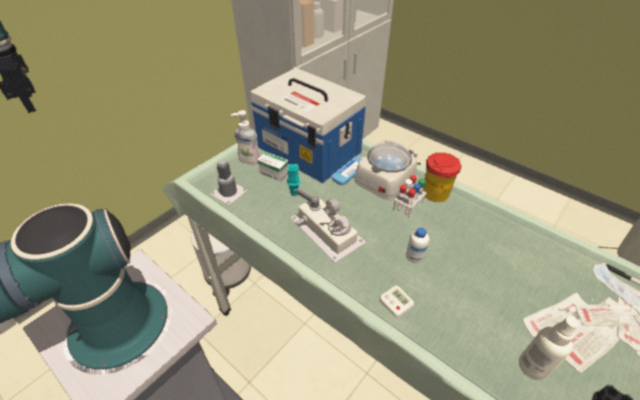

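View pics/top0.png

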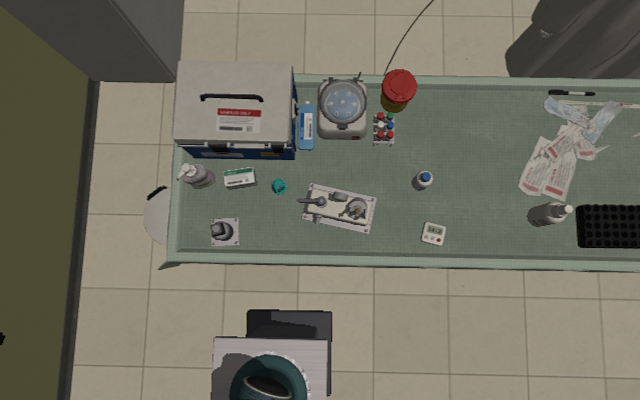

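The top view shows the holder with the grey coupler at about (222,232) and the manifold at about (340,207), lever pointing left at (310,201). The turquoise decoy is at (280,186), the timer at (433,233), the saline bottle at (424,180) and the carton at (239,177). I'll zoom in on the manifold and holder.

```bash
python3 - <<'E'
import cv2
a=cv2.imread("pics/top0.png")[170:260,200:400]; b=cv2.imread("pics/scene0.png")[150:262,205:375]
cv2.imwrite("pics/topc.png",cv2.resize(a,None,fx=4,fy=4,interpolation=cv2.INTER_CUBIC))
cv2.imwrite("pics/scenec.png",cv2.resize(b,None,fx=4.5,fy=4.5,interpolation=cv2.INTER_CUBIC))
E
cat > h.py <<'E'
import numpy as np, cv2
from plant import *
def cam(n):
    m=camera_model(n); K=np.array([[m['fx'],0,m['cx']],[0,m['fy'],m['cy']],[0,0,1]])
    return K,cv2.Rodrigues(np.array(m['rvec']))[0],np.array(m['tvec'])
def ray(n,p):
    K,R,t=cam(n); return -R.T@t, R.T@np.linalg.solve(K,[p[0],p[1],1])
def onz(n,p,z):
    c,d=ray(n,p); return c+d*(z-c[2])/d[2]
def tri(pt,ps):
    P=[(lambda K,R,t:K@np.c_[R,t])(*cam(n)) for n in("top","scene")]
    X=cv2.triangulatePoints(P[0],P[1],np.float64(pt),np.float64(ps)).ravel(); return X[:3]/X[3]
def proj(n,X):
    K,R,t=cam(n); return cv2.projectPoints(np.float64(X).reshape(-1,1,3),cv2.Rodrigues(R)[0],t,K,None)[0].reshape(-1,2)
E
```

```text
(no output)
```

View pics/topc.png

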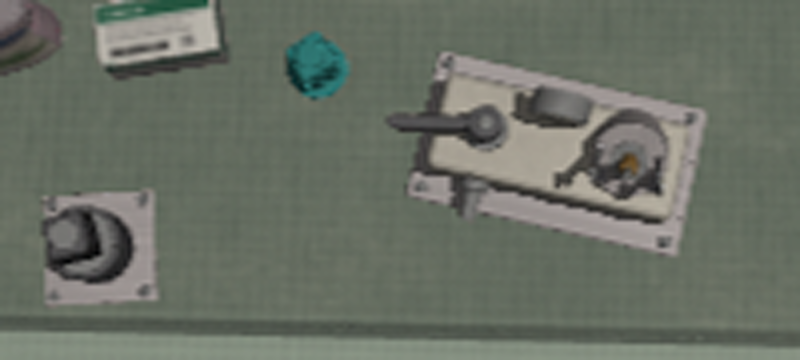

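View pics/scenec.png

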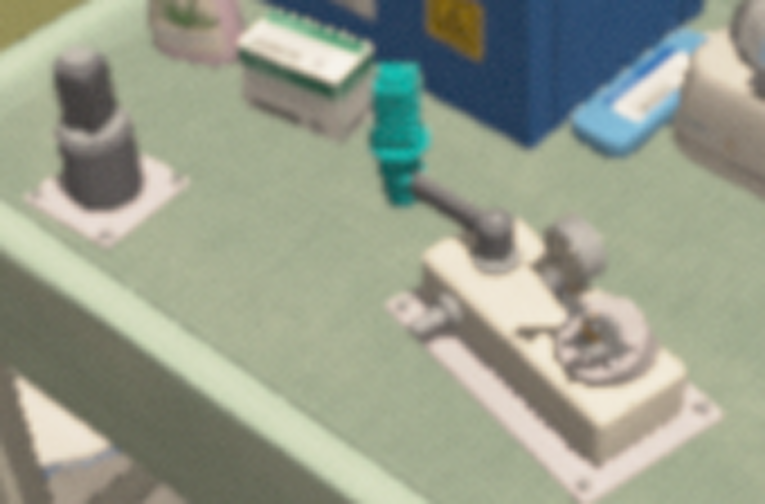

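The lever points left, with its pivot at about (486,125) and its end at about (392,122) in the top crop. The port is at (625,160) and leans toward the viewer. Next I'll compute poses from the plate corners.

Run:
```python
from h import *
t=lambda x,y:((x+.5)/4-.5+200,(y+.5)/4-.5+170)
s=lambda x,y:((x+.5)/4.5-.5+205,(y+.5)/4.5-.5+150)
def fit(px,W,D,z):
    P=np.array([onz("top",t(*p),z)[:2] for p in px])   # TL TR BR BL in image -> (x+,y+),(x+,y-),(x-,y-),(x-,y+)
    M=np.array([[D,W],[D,-W],[-D,-W],[-D,W]])/2
    A,_=cv2.estimateAffinePartial2D(M,P,method=cv2.LMEDS)
    c=P.mean(0); U,S,V=np.linalg.svd((P-c).T@M); R=U@V
    sc=S.sum()/(M**2).sum()
    print("centre",c.round(4),"yaw",np.arctan2(R[1,0],R[0,0]).round(4),"scale",sc.round(4),"res mm",((P-c-M@R.T)*1e3).round(1).tolist()); return c,R
for z in(.004,.008):
    c,R=fit([(440,52),(707,112),(678,253),(409,193)],.2,.11,z)
    h,Rh=fit([(42,197),(152,190),(158,300),(48,306)],.08,.08,z)
z=.006
for n,p in(("BL",(409,193)),("BR",(678,253)),("TR",(707,112))): pass
print("tri corners",[tri(t(*a),s(*b)).round(4) for a,b in(((409,193),(388,303)),((678,253),(583,497)),((707,112),(720,410)))])
print("tri holder",[tri(t(*a),s(*b)).round(4) for a,b in(((48,306),(27,195)),((158,300),(104,242)),((152,190),(187,182)))])
print("lever end/pivot z.083",onz("top",t(389,121),.08).round(4),onz("top",t(486,125),.083).round(4),"tri",tri(t(388,121),s(415,185)).round(4))
# project predicted features to the views
f=lambda x,y,z:np.r_[c+R@[x,y],z]
print("predicted topblock corners top",((proj("top",[f(.035,.088,.052),f(.035,-.088,.052),f(-.035,-.088,.052),f(-.035,.088,.052)])-[200,170]+.5)*4-.5).round(0).tolist())
print("brass tip tri",tri(t(629,159),s(592,330)).round(4),"button tri",tri(t(68,232),s(82,55)).round(4))
```

```text
centre [ 0.5196 -0.1867] yaw -0.2009 scale 0.9848 res mm [[-1.9, 0.3], [-2.6, 1.4], [2.5, -0.1], [2.1, -1.7]]
centre [0.4437 0.1423] yaw 0.0919 scale 0.9917 res mm [[-0.1, 0.4], [-0.8, 0.5], [-0.3, -0.1], [1.2, -0.9]]
centre [ 0.5191 -0.1866] yaw -0.2009 scale 0.9819 res mm [[-2.1, 0.1], [-2.7, 1.7], [2.7, 0.2], [2.2, -2.0]]
centre [0.4434 0.1415] yaw 0.0919 scale 0.9888 res mm [[-0.2, 0.3], [-0.9, 0.6], [-0.2, 0.0], [1.3, -1.0]]
tri corners [array([ 0.4884, -0.0803,  0.0062]), array([ 0.4478, -0.2733,  0.0105]), array([ 0.5508, -0.2944,  0.009 ])]
tri holder [array([0.4028, 0.1759, 0.0066]), array([0.4073, 0.0976, 0.0089]), array([4.872e-01, 1.071e-01, 2.000e-04])]
lever end/pivot z.083 [ 0.5294 -0.0685  0.08  ] [ 0.5275 -0.1353  0.083 ] tri [ 0.5315 -0.0679  0.0707]
predicted topblock corners top [[448.0, 69.0], [693.0, 123.0], [673.0, 220.0], [426.0, 165.0]]
brass tip tri [ 0.5063 -0.2332  0.0747] button tri [0.4465 0.1387 0.1205]
```

```bash
cat >> h.py <<'E'
from scipy.spatial.transform import Rotation as Ro, Slerp
def down(yang): # tool pointing down, its y axis at world angle yang
    y=np.array([np.cos(yang),np.sin(yang),0]); z=np.array([0,0,-1.]); return np.c_[np.cross(y,z),y,z]
def plan(p,R,n):
    s=read_state(); p0,R0=s['eef_pos'],s['orientation']
    w=Ro.from_matrix(R0.T@R).as_rotvec()
    for k in range(n):
        Rk=R0@Ro.from_rotvec(w*k/n).as_matrix()
        print((Rk.T@(np.array(p)-p0)/n*1e3).round(1).tolist(),end=' ')
    print("rot/row",(w/n).round(4).tolist(),"total deg",np.degrees(np.linalg.norm(w)).round(1))
E
python3 - <<'E'
from h import *
t=lambda x,y:((x+.5)/4-.5+200,(y+.5)/4-.5+170)
s=lambda x,y:((x+.5)/4.5-.5+205,(y+.5)/4.5-.5+150)
print("decoy",tri(t(315,55),s(398,68)).round(3))
plan([.529,-.087,.17],down(0),20)
E
```

```text
decoy [ 0.569 -0.021  0.117]
[-26.6, -30.8, 3.4] [-28.6, -29.0, 3.4] [-30.4, -27.1, 3.4] [-32.1, -25.1, 3.4] [-33.7, -22.9, 3.4] [-35.1, -20.7, 3.4] [-36.4, -18.4, 3.4] [-37.5, -16.0, 3.4] [-38.4, -13.5, 3.4] [-39.2, -11.0, 3.4] [-39.9, -8.4, 3.4] [-40.3, -5.8, 3.4] [-40.6, -3.2, 3.4] [-40.7, -0.5, 3.4] [-40.7, 2.1, 3.4] [-40.5, 4.7, 3.4] [-40.1, 7.4, 3.4] [-39.5, 9.9, 3.4] [-38.8, 12.5, 3.4] [-37.9, 15.0, 3.4] rot/row [-0.0001, 0.0001, 0.0649] total deg 74.4
```

{"fn": "carry_out", "kwargs": {"deltas": [{"linear": [-27, -31, 0], "rotation": [0, 0, 0.065], "jaw": 44}, {"linear": [-29, -29, 0], "rotation": [0, 0, 0.065], "jaw": 44}, {"linear": [-30, -27, 0], "rotation": [0, 0, 0.065], "jaw": 44}, {"linear": [-32, -25, 0], "rotation": [0, 0, 0.065], "jaw": 44}, {"linear": [-34, -23, 0], "rotation": [0, 0, 0.065], "jaw": 44}, {"linear": [-35, -21, 0], "rotation": [0, 0, 0.065], "jaw": 44}, {"linear": [-36, -18, 0], "rotation": [0, 0, 0.065], "jaw": 44}, {"linear": [-37, -16, 0], "rotation": [0, 0, 0.065], "jaw": 44}, {"linear": [-38, -13, 0], "rotation": [0, 0, 0.065], "jaw": 44}, {"linear": [-39, -11, 0], "rotation": [0, 0, 0.065], "jaw": 44}]}}

```text
clock: 1.35
eef_pos: [0.355, 0.2816, 0.2383]
orientation: [[-0.603, 0.798, -0.0], [0.798, 0.603, -0.0], [-0.0, -0.001, -1.0]]
force: [1.1, 1.1, -0.1]
gripper_width: 0.0439
```

{"fn": "carry_out", "kwargs": {"deltas": [{"linear": [-40, -8, 0], "rotation": [0, 0, 0.065], "jaw": 44}, {"linear": [-40, -6, 0], "rotation": [0, 0, 0.065], "jaw": 44}, {"linear": [-41, -3, 0], "rotation": [0, 0, 0.065], "jaw": 44}, {"linear": [-41, 0, 5], "rotation": [0, 0, 0.065], "jaw": 44}, {"linear": [-41, 2, 10], "rotation": [0, 0, 0.065], "jaw": 44}, {"linear": [-40, 5, 10], "rotation": [0, 0, 0.065], "jaw": 44}, {"linear": [-40, 7, 10], "rotation": [0, 0, 0.065], "jaw": 44}, {"linear": [-39, 10, 10], "rotation": [0, 0, 0.065], "jaw": 44}, {"linear": [-38, 12, 10], "rotation": [0, 0, 0.065], "jaw": 44}, {"linear": [-38, 15, 10], "rotation": [0, 0, 0.065], "jaw": 44}]}}

```text
clock: 2.6
eef_pos: [0.5289, -0.0853, 0.1729]
orientation: [[0.003, 1.0, -0.001], [1.0, -0.003, 0.0], [0.0, -0.001, -1.0]]
force: [-0.5, 0.3, 1.5]
gripper_width: 0.0439
```

Run:
```python
from h import *
plan([.529,-.087,.069],down(0),5)
a=camera("top"); b=camera("scene")
A=cv2.resize(a[160:250,260:400],None,fx=4,fy=4,interpolation=cv2.INTER_CUBIC)
B=cv2.resize(b[140:262,260:375],None,fx=2.9,fy=2.9,interpolation=cv2.INTER_CUBIC)[:360]
B=cv2.copyMakeBorder(B,0,360-B.shape[0],0,0,0)if B.shape[0]<360 else B
cv2.imwrite("pics/m1.png",cv2.resize(np.hstack([A,B]),None,fx=.88,fy=.88)[:,:800,::-1])
```

```text
[-0.3, 0.0, 20.8] [-0.3, 0.0, 20.8] [-0.3, 0.0, 20.8] [-0.3, 0.0, 20.8] [-0.3, 0.0, 20.8] rot/row [-0.0001, -0.0, -0.0007] total deg 0.2
```

{"fn": "carry_out", "kwargs": {"deltas": [{"linear": [0, 0, 25], "rotation": [0, 0, 0], "jaw": 44}, {"linear": [0, 0, 25], "rotation": [0, 0, 0], "jaw": 44}, {"linear": [0, 0, 25], "rotation": [0, 0, 0], "jaw": 44}, {"linear": [0, 0, 18], "rotation": [0, 0, 0], "jaw": 44}, {"linear": [0, 0, 11], "rotation": [0, 0, 0], "jaw": 44}]}}

```text
clock: 3.32
eef_pos: [0.5282, -0.0836, 0.0687]
orientation: [[0.0, 1.0, -0.001], [1.0, -0.0, 0.0], [0.0, -0.001, -1.0]]
force: [0.1, 0.7, 0.1]
gripper_width: 0.0439
```

{"fn": "carry_out", "kwargs": {"deltas": [{"linear": [0, 0, 0], "rotation": [0, 0, 0], "jaw": 6}, {"linear": [0, 0, 0], "rotation": [0, 0, 0], "jaw": 6}, {"linear": [0, 0, 0], "rotation": [0, 0, 0], "jaw": 6}, {"linear": [0, 0, 0], "rotation": [0, 0, 0], "jaw": 6}], "force": 4}}

```text
clock: 3.82
eef_pos: [0.5298, -0.0842, 0.0706]
orientation: [[0.001, 1.0, 0.002], [1.0, -0.001, -0.0], [-0.0, 0.002, -1.0]]
force: [1.5, -0.0, 1.2]
gripper_width: 0.01
```

{"fn": "carry_out", "kwargs": {"deltas": [{"linear": [0, 0, 0], "rotation": [0, 0, 0], "jaw": 13}, {"linear": [-0.5, -7.3, 0], "rotation": [0, 0, -0.14], "jaw": 13}, {"linear": [-0.5, -7.3, 0], "rotation": [0, 0, -0.14], "jaw": 13}, {"linear": [-0.5, -7.3, 0], "rotation": [0, 0, -0.14], "jaw": 13}, {"linear": [-0.5, -7.3, 0], "rotation": [0, 0, -0.14], "jaw": 13}]}}

```text
clock: 4.45
eef_pos: [0.5017, -0.0923, 0.0702]
orientation: [[-0.534, 0.845, 0.002], [0.845, 0.534, -0.0], [-0.001, 0.001, -1.0]]
force: [0.9, -0.1, 0.2]
gripper_width: 0.0131
```

{"fn": "carry_out", "kwargs": {"deltas": [{"linear": [-0.5, -7.3, 0], "rotation": [0, 0, -0.14], "jaw": 13}, {"linear": [-0.5, -7.3, 0], "rotation": [0, 0, -0.14], "jaw": 13}, {"linear": [-0.5, -7.3, 0], "rotation": [0, 0, -0.14], "jaw": 13}, {"linear": [-0.5, -7.3, 0], "rotation": [0, 0, -0.14], "jaw": 13}, {"linear": [0, 0, 0], "rotation": [0, 0, 0], "jaw": 13}]}}

```text
clock: 5.08
eef_pos: [0.4815, -0.1138, 0.0698]
orientation: [[-0.899, 0.439, 0.0], [0.439, 0.899, -0.0], [-0.0, -0.0, -1.0]]
force: [1.0, -0.0, -0.4]
gripper_width: 0.0133
```

{"fn": "carry_out", "kwargs": {"deltas": [{"linear": [-0.5, -7.3, 0], "rotation": [0, 0, -0.14], "jaw": 13}, {"linear": [-0.3, -5.2, 0], "rotation": [0, 0, -0.1], "jaw": 13}, {"linear": [0, 0, 0], "rotation": [0, 0, 0], "jaw": 13}]}}

```text
clock: 5.45
eef_pos: [0.4775, -0.1254, 0.0697]
orientation: [[-0.977, 0.214, -0.0], [0.214, 0.977, 0.0], [0.0, -0.0, -1.0]]
force: [0.7, -0.8, 0.3]
gripper_width: 0.0131
```

{"fn": "carry_out", "kwargs": {"deltas": [{"linear": [0, -2.5, 0], "rotation": [0, 0, 0], "jaw": 13}, {"linear": [0, 0, 0], "rotation": [0, 0, 0], "jaw": 13}]}}

```text
clock: 5.7
eef_pos: [0.4773, -0.1261, 0.0696]
orientation: [[-0.977, 0.214, 0.0], [0.214, 0.977, 0.003], [0.001, 0.003, -1.0]]
force: [1.4, 6.7, 0.9]
gripper_width: 0.0128
```

{"fn": "carry_out", "kwargs": {"deltas": [{"linear": [0, 2, 0], "rotation": [0, 0, 0], "jaw": 36}, {"linear": [0, 0, 0], "rotation": [0, 0, 0], "jaw": 36}, {"linear": [0, 0, -25], "rotation": [0, 0, 0], "jaw": 88}, {"linear": [0, 0, -50], "rotation": [0, 0, 0], "jaw": 88}, {"linear": [0, 0, -50], "rotation": [0, 0, 0], "jaw": 88}]}}

```text
clock: 6.32
eef_pos: [0.4769, -0.1259, 0.1955]
orientation: [[-0.977, 0.211, -0.001], [0.211, 0.977, 0.0], [0.001, -0.0, -1.0]]
force: [-0.1, 0.2, -0.5]
gripper_width: 0.0611
```

Run:
```python
from h import *
a=cv2.imread("pics/top0.png")[210:255,202:252]; b=cv2.imread("pics/scene0.png")[150:210,205:255]
A=cv2.resize(a,None,fx=8,fy=8,interpolation=cv2.INTER_CUBIC);B=cv2.resize(b,None,fx=8,fy=8,interpolation=cv2.INTER_CUBIC)
A=cv2.copyMakeBorder(A,0,B.shape[0]-A.shape[0],0,0,cv2.BORDER_CONSTANT)
cv2.imwrite("pics/coup.png",cv2.convertScaleAbs(np.hstack([A,B]),alpha=1.7,beta=0))
```

```text
(no output)
```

View pics/coup.png

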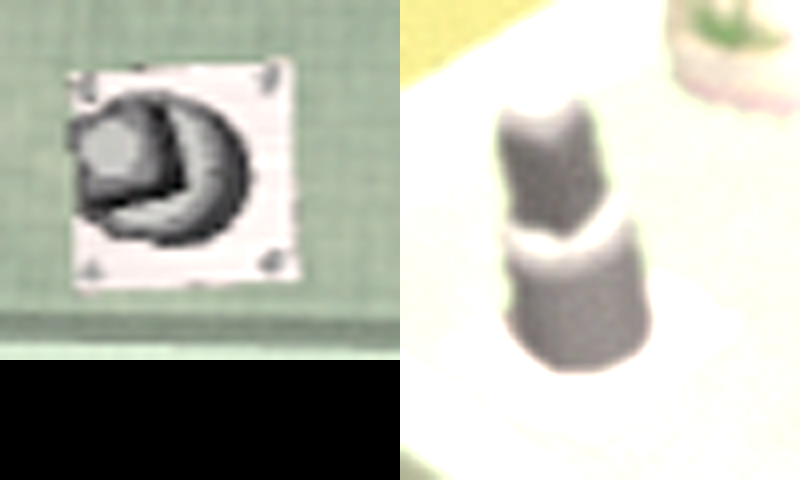

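The handle's lower-right foot corner is at about (185,185) in the 8x crop. Its edges run to about (167,95) and (100,208), so the handle is yawed by roughly 13-15°.

Run:
```python
from h import *
t=lambda x,y:((x+.5)/8-.5+202,(y+.5)/8-.5+210)
c,a,b=[onz("top",t(*p),.067)[:2] for p in((185,185),(167,95),(100,208))]
print(c,np.degrees(np.arctan2(*(a-c)[::-1])),np.degrees(np.arctan2(*(b-c)[::-1]))-90)
y=np.radians(15);R=np.array([[np.cos(y),-np.sin(y)],[np.sin(y),np.cos(y)]])
g=c+R@[.014,.014];print("centre",g)
print("button",onz("top",t(110,147),.123))
plan([.444,.141,.17],down(np.radians(15)),14)
s=read_state();print(s['clock'],s['joint_pos'].round(2))
```

```text
[0.43633011 0.12858347] 14.164437634727044 16.33754205720777
centre [0.4462296 0.1457299]
button [0.44453857 0.14215489 0.123     ]
[6.3, 18.1, 1.8] [7.7, 17.6, 1.8] [9.1, 16.9, 1.8] [10.4, 16.2, 1.8] [11.6, 15.3, 1.8] [12.8, 14.4, 1.8] [13.8, 13.3, 1.8] [14.8, 12.2, 1.8] [15.8, 11.0, 1.8] [16.6, 9.7, 1.8] [17.3, 8.4, 1.8] [17.9, 7.0, 1.8] [18.4, 5.6, 1.8] [18.8, 4.1, 1.8] rot/row [-0.0001, -0.0001, 0.0783] total deg 62.8
6.325 [-0.31 -0.05  2.03 -0.    1.16 -1.67]
```

{"fn": "carry_out", "kwargs": {"deltas": [{"linear": [9, 25.5, 0], "rotation": [0, 0, 0.11], "jaw": 70}, {"linear": [11.5, 24.5, 0], "rotation": [0, 0, 0.11], "jaw": 70}, {"linear": [14.5, 23, 0], "rotation": [0, 0, 0.11], "jaw": 70}, {"linear": [17, 21, 0], "rotation": [0, 0, 0.11], "jaw": 70}, {"linear": [19, 19, 0], "rotation": [0, 0, 0.11], "jaw": 70}, {"linear": [21, 17, 0], "rotation": [0, 0, 0.11], "jaw": 70}, {"linear": [22.5, 14.5, 0], "rotation": [0, 0, 0.11], "jaw": 70}, {"linear": [24, 12, 10], "rotation": [0, 0, 0.11], "jaw": 70}, {"linear": [25, 9, 10], "rotation": [0, 0, 0.11], "jaw": 70}, {"linear": [26, 6, 10], "rotation": [0, 0, 0.11], "jaw": 70}]}}

```text
clock: 7.58
eef_pos: [0.4424, 0.1415, 0.1644]
orientation: [[-0.252, 0.968, 0.0], [0.968, 0.252, -0.0], [-0.0, 0.0, -1.0]]
force: [0.7, 0.2, -0.2]
gripper_width: 0.0697
```

Run:
```python
from h import *
plan([.4445,.142,.074],down(np.radians(15)),4)
```

```text
[-0.0, 0.5, 22.6] [-0.0, 0.5, 22.6] [-0.0, 0.5, 22.6] [-0.0, 0.5, 22.6] rot/row [0.0, 0.0001, -0.0018] total deg 0.4
```

{"fn": "carry_out", "kwargs": {"deltas": [{"linear": [0, 0.5, 23], "rotation": [0, 0, 0], "jaw": 70}, {"linear": [0, 0.5, 23], "rotation": [0, 0, 0], "jaw": 70}, {"linear": [0, 0.5, 22], "rotation": [0, 0, 0], "jaw": 70}, {"linear": [0, 0.5, 15], "rotation": [0, 0, 0], "jaw": 70}, {"linear": [0, 0, 7], "rotation": [0, 0, 0], "jaw": 70}, {"linear": [0, 0, 0], "rotation": [0, 0, 0], "jaw": 24}, {"linear": [0, 0, 0], "rotation": [0, 0, 0], "jaw": 24}, {"linear": [0, 0, 0], "rotation": [0, 0, 0], "jaw": 24}, {"linear": [0, 0, 0], "rotation": [0, 0, 0], "jaw": 24}], "force": 6}}

```text
clock: 8.7
eef_pos: [0.4449, 0.1415, 0.0752]
orientation: [[-0.256, 0.967, 0.001], [0.967, 0.256, 0.0], [-0.0, 0.001, -1.0]]
force: [0.5, 0.5, 0.3]
gripper_width: 0.0324
```

{"fn": "carry_out", "kwargs": {"deltas": [{"linear": [0, 0, 0], "rotation": [0, 0, 0], "jaw": 24}, {"linear": [0, 0, 0], "rotation": [0, 0, 0], "jaw": 24}, {"linear": [0, 0, 0], "rotation": [0, 0, 0], "jaw": 24}]}}

```text
clock: 9.07
eef_pos: [0.4448, 0.1415, 0.0751]
orientation: [[-0.256, 0.967, 0.001], [0.967, 0.256, 0.0], [-0.0, 0.001, -1.0]]
force: [-0.3, 0.3, 4.5]
gripper_width: 0.0283
```

{"fn": "carry_out", "kwargs": {"deltas": [{"linear": [0, 0, 0], "rotation": [0, 0, 0], "jaw": 56}, {"linear": [0, 0, 0], "rotation": [0, 0, 0], "jaw": 56}, {"linear": [0, 0, 0], "rotation": [0, 0, -0.17], "jaw": 56}, {"linear": [0, 0, 0], "rotation": [0, 0, -0.175], "jaw": 56}, {"linear": [0, 0, 0], "rotation": [0, 0, -0.175], "jaw": 56}, {"linear": [0, 0, 0], "rotation": [0, 0, -0.175], "jaw": 56}, {"linear": [0, 0, 0], "rotation": [0, 0, -0.175], "jaw": 56}, {"linear": [0, 0, 0], "rotation": [0, 0, -0.175], "jaw": 56}, {"linear": [0, 0, 0], "rotation": [0, 0, -0.175], "jaw": 56}, {"linear": [0, 0, 0], "rotation": [0, 0, -0.175], "jaw": 56}]}}

```text
clock: 10.32
eef_pos: [0.4442, 0.1414, 0.0744]
orientation: [[-0.996, -0.089, -0.001], [-0.089, 0.996, -0.0], [0.001, -0.0, -1.0]]
force: [0.3, -0.7, 0.8]
gripper_width: 0.0559
```

{"fn": "carry_out", "kwargs": {"deltas": [{"linear": [0, 0, 0], "rotation": [0, 0, -0.175], "jaw": 56}, {"linear": [0, 0, 0], "rotation": [0, 0, 0], "jaw": 24}, {"linear": [0, 0, 0], "rotation": [0, 0, 0], "jaw": 24}, {"linear": [0, 0, 0], "rotation": [0, 0, 0], "jaw": 24}, {"linear": [0, 0, 0], "rotation": [0, 0, 0], "jaw": 24}], "force": 6}}

```text
clock: 10.95
eef_pos: [0.4444, 0.1415, 0.0746]
orientation: [[-0.967, -0.255, -0.0], [-0.255, 0.967, 0.0], [0.0, 0.0, -1.0]]
force: [-0.9, -0.6, -0.6]
gripper_width: 0.0282
```

{"fn": "carry_out", "kwargs": {"deltas": [{"linear": [0, 0, 0], "rotation": [0, 0, 0], "jaw": 20}, {"linear": [0, 0, 0], "rotation": [0, 0, 0], "jaw": 20}, {"linear": [0, 0, -8], "rotation": [0, 0, 0], "jaw": 20}, {"linear": [0, 0, -20], "rotation": [0, 0, 0], "jaw": 20}, {"linear": [0, 0, -30], "rotation": [0, 0, 0], "jaw": 20}, {"linear": [0, 0, -30], "rotation": [0, 0, 0], "jaw": 20}, {"linear": [0, 0, -30], "rotation": [0, 0, 0], "jaw": 20}, {"linear": [0, 0, 0], "rotation": [0, 0, 0], "jaw": 20}], "force": 45}}

```text
clock: 11.95
eef_pos: [0.4465, 0.1419, 0.1956]
orientation: [[-0.967, -0.255, 0.006], [-0.255, 0.967, 0.001], [-0.006, -0.0, -1.0]]
force: [0.7, 0.6, -1.1]
gripper_width: 0.0278
```

```bash
cat >> h.py <<'E'
def port_goal(seat,yaw,s,d=.0646,lean=np.radians(25)):
    ex=np.array([np.cos(yaw),np.sin(yaw),0]);ey=np.array([-np.sin(yaw),np.cos(yaw),0])
    zp=np.array([0,0,np.cos(lean)])-np.sin(lean)*ex
    return np.array(seat)+zp*(s+d), np.c_[np.cross(ey,-zp),ey,-zp], zp
E
python3 - <<'E'
from h import *
a=camera("top"); b=camera("scene")
cv2.imwrite("pics/t2.png",a[:,:,::-1]);cv2.imwrite("pics/s2.png",b[:,:,::-1])
A=cv2.resize(a[180:230,300:380],None,fx=8,fy=8,interpolation=cv2.INTER_CUBIC)[:,:400] if 0 else cv2.resize(a[185:235,295:380],None,fx=4.7,fy=4.7,interpolation=cv2.INTER_CUBIC)
B=cv2.resize(b[185:260,285:370],None,fx=4.7,fy=4.7,interpolation=cv2.INTER_CUBIC)
A=cv2.copyMakeBorder(A,0,B.shape[0]-A.shape[0],0,0,cv2.BORDER_CONSTANT)
print(A.shape,B.shape)
cv2.imwrite("pics/port.png",cv2.convertScaleAbs(np.hstack([A,B]),alpha=1.3)[:,:,::-1])
t=lambda x,y:((x+.5)/4-.5+200,(y+.5)/4-.5+170)
s=lambda x,y:((x+.5)/4.5-.5+205,(y+.5)/4.5-.5+150)
print(onz("top",t(629,159),.088),onz("scene",s(592,330),.088))
E
```

```text
(352, 400, 3) (352, 400, 3)
[ 0.50525361 -0.23303288  0.088     ] [ 0.49544442 -0.23962307  0.088     ]
```

View pics/port.png

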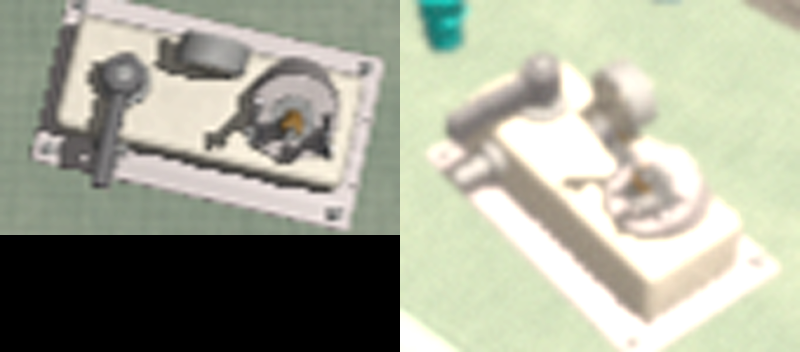

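The lever now points down-left along the pipe stub: open. The brass nipple shows at about (293,122) in the top crop and (640,187) in the scene crop. I'll measure it with a colour mask.

Run:
```python
from h import *
C={}
for n,f,(x0,x1,y0,y1) in(("top","t2",(340,375,195,225)),("scene","s2",(315,365,205,250))):
    im=cv2.imread(f"pics/{f}.png"); hsv=cv2.cvtColor(im,cv2.COLOR_BGR2HSV).astype(float)
    m=np.zeros(im.shape[:2]);sub=hsv[y0:y1,x0:x1]
    w=((sub[...,1]>90)&(abs(sub[...,0]-16)<9))*sub[...,1]
    yy,xx=np.nonzero(w);print(n,len(xx),list(zip((xx+x0).tolist(),(yy+y0).tolist()))[:30])
    C[n]=np.array([(xx+x0)@w[yy,xx],(yy+y0)@w[yy,xx]])/w.sum();print(C[n])
    g=cv2.cvtColor(im,cv2.COLOR_BGR2GRAY)
print(tri(C["top"],C["scene"]))
for n in C:
    print(n,[onz(n,C[n],z).round(4)[:2].tolist() for z in(.078,.082,.086)],"campos",ray(n,(0,0))[0].round(3))
# predicted pixels of the port for a hypothesis
c=np.array([.5193,-.1867]);yaw=-.2
ex=np.array([np.cos(yaw),np.sin(yaw)]);ey=np.array([-ex[1],ex[0]])
for xm,ym in((0,-.05),(.004,-.05)):
    S=np.r_[c+ex*xm+ey*ym,.074];p,R,zp=port_goal(S,yaw,0)
    print(S.round(4),[proj(n,[S,S+.009*zp,S+.018*zp,S+.03*zp]).round(1).tolist() for n in C])
plan(*port_goal([.513,-.236,.074],yaw,.10)[:2],16)
```

```text
top 13 [(356, 209), (357, 209), (358, 209), (355, 210), (356, 210), (357, 210), (358, 210), (355, 211), (356, 211), (357, 211), (358, 211), (355, 212), (358, 212)]
[356.65628476 210.34204672]
scene 4 [(335, 223), (335, 224), (336, 224), (336, 225)]
[335.49872774 223.9821883 ]
[ 0.50389212 -0.23281141  0.07235944]
top [[0.5038, -0.2331], [0.5033, -0.2328], [0.5028, -0.2326]] campos [ 0.345 -0.155  1.403]
scene [[0.4988, -0.2351], [0.4959, -0.2373], [0.493, -0.2394]] campos [-0.045 -0.643  0.829]
[ 0.5094 -0.2357  0.074 ] [[[357.6, 208.5], [357.4, 209.5], [357.3, 210.5], [357.2, 211.9]], [[338.2, 222.8], [337.1, 221.4], [336.1, 219.9], [334.7, 217.9]]]
[ 0.5133 -0.2365  0.074 ] [[[357.9, 207.1], [357.8, 208.1], [357.6, 209.1], [357.5, 210.4]], [[339.4, 222.1], [338.3, 220.6], [337.3, 219.2], [335.9, 217.1]]]
[5.8, -22.0, -1.9] [5.1, -22.1, -1.9] [4.4, -22.3, -1.9] [3.7, -22.4, -1.9] [3.0, -22.5, -1.8] [2.4, -22.6, -1.8] [1.7, -22.7, -1.7] [1.0, -22.7, -1.6] [0.3, -22.8, -1.5] [-0.4, -22.8, -1.3] [-1.0, -22.7, -1.2] [-1.7, -22.7, -1.0] [-2.4, -22.7, -0.8] [-3.0, -22.6, -0.6] [-3.7, -22.5, -0.3] [-4.3, -22.4, -0.1] rot/row [0.0062, -0.0268, 0.0282] total deg 36.1
```

{"fn": "carry_out", "kwargs": {"deltas": [{"linear": [5.5, -22, -2], "rotation": [0.006, -0.027, 0.028], "jaw": 20}, {"linear": [5, -22, -2], "rotation": [0.006, -0.027, 0.028], "jaw": 20}, {"linear": [4, -22, -2], "rotation": [0.006, -0.027, 0.028], "jaw": 20}, {"linear": [3.5, -22, -2], "rotation": [0.006, -0.027, 0.028], "jaw": 20}, {"linear": [3, -22.5, -2], "rotation": [0.006, -0.027, 0.028], "jaw": 20}, {"linear": [2, -22.5, -2], "rotation": [0.006, -0.027, 0.028], "jaw": 20}, {"linear": [1.5, -22.5, -2], "rotation": [0.006, -0.027, 0.028], "jaw": 20}, {"linear": [1, -22.5, -2], "rotation": [0.006, -0.027, 0.028], "jaw": 20}, {"linear": [0, -22.5, -1.5], "rotation": [0.006, -0.027, 0.028], "jaw": 20}, {"linear": [-0.5, -22.5, -1.5], "rotation": [0.006, -0.027, 0.028], "jaw": 20}]}}

```text
clock: 13.3
eef_pos: [0.445, -0.0839, 0.211]
orientation: [[-0.963, 0.027, 0.268], [0.021, 0.999, -0.027], [-0.268, -0.02, -0.963]]
force: [-0.3, 0.4, -1.3]
gripper_width: 0.0275
```

Run:
```python
from h import *
plan(*port_goal([.508,-.2345,.074],-.2,.075)[:2],8)
```

```text
[-0.6, -17.3, 1.9] [-1.0, -17.3, 2.0] [-1.3, -17.2, 2.1] [-1.6, -17.2, 2.2] [-1.9, -17.2, 2.4] [-2.2, -17.1, 2.5] [-2.5, -17.0, 2.6] [-2.8, -17.0, 2.8] rot/row [0.0051, -0.0203, 0.0211] total deg 13.7
```

{"fn": "carry_out", "kwargs": {"deltas": [{"linear": [-0.5, -17.5, 0], "rotation": [0.005, -0.02, 0.021], "jaw": 20}, {"linear": [-1, -17.5, 0], "rotation": [0.005, -0.02, 0.021], "jaw": 20}, {"linear": [-1.3, -17, 0], "rotation": [0.005, -0.02, 0.021], "jaw": 20}, {"linear": [-1.6, -17, 0], "rotation": [0.005, -0.02, 0.021], "jaw": 20}, {"linear": [-2, -17, 3], "rotation": [0.005, -0.02, 0.021], "jaw": 20}, {"linear": [-2.2, -17, 4], "rotation": [0.005, -0.02, 0.021], "jaw": 20}, {"linear": [-2.5, -17, 5], "rotation": [0.005, -0.02, 0.021], "jaw": 20}, {"linear": [-3, -17, 6], "rotation": [0.005, -0.02, 0.021], "jaw": 20}, {"linear": [0, 0, 0], "rotation": [0, 0, 0], "jaw": 20}]}}

```text
clock: 14.42
eef_pos: [0.4508, -0.2221, 0.2008]
orientation: [[-0.89, 0.198, 0.411], [0.181, 0.98, -0.081], [-0.419, 0.002, -0.908]]
force: [-0.7, -0.3, -1.4]
gripper_width: 0.0276
```

Run:
```python
from h import *
p,R,zp=port_goal([.508,-.2345,.074],-.2,.075)
plan(p,R,1)
s=read_state(); nose=s['eef_pos']+s['orientation'][:,2]*.0646
a=camera("top"); b=camera("scene")
cv2.imwrite("pics/t3.png",a[:,:,::-1]);cv2.imwrite("pics/s3.png",b[:,:,::-1])
print("nose",nose.round(4),proj("top",nose),proj("scene",nose))
A=cv2.resize(a[175:230,320:380],None,fx=6.6,fy=6.6,interpolation=cv2.INTER_CUBIC)
B=cv2.resize(b[175:250,310:370],None,fx=6.6,fy=6.6,interpolation=cv2.INTER_CUBIC)
A=cv2.copyMakeBorder(A,0,B.shape[0]-A.shape[0],0,0,cv2.BORDER_CONSTANT)
cv2.imwrite("pics/near.png",cv2.convertScaleAbs(np.hstack([A,B]),alpha=1.4)[:,:,::-1]);print(A.shape)
```

```text
[0.5, -0.7, 0.0] rot/row [0.0021, -0.0044, -0.0003] total deg 0.3
nose [ 0.4773 -0.2274  0.1421] [[355.86151879 217.50334535]] [[328.1901441 209.7710942]]
(495, 396, 3)
```

View pics/near.png

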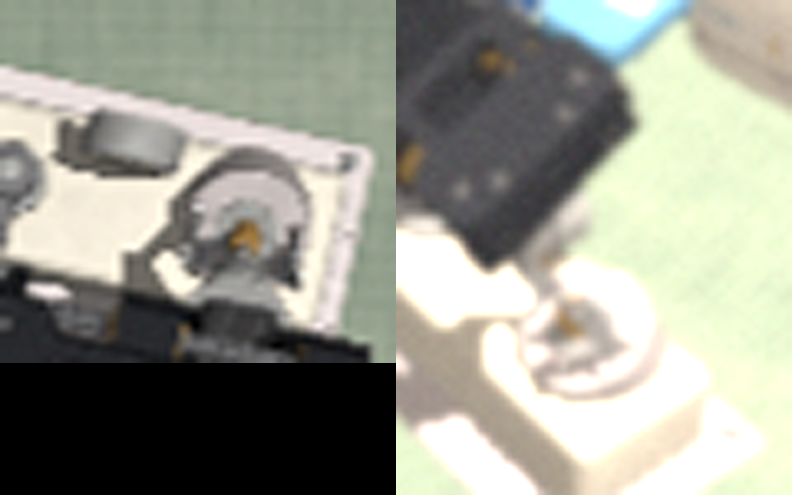

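Run:
```python
from h import *
s=read_state(); R=s['orientation']; nose=s['eef_pos']+R[:,2]*.0646; zc=-R[:,2]
f=lambda n,X:((proj(n,X)-[318,195]+.5)*16-.5).round(0).tolist()
print("coupler nose,bead,flange c,+-y flange edge",f("scene",[nose,nose+.03*zc,nose+.054*zc,nose+.054*zc+.022*R[:,1],nose+.054*zc-.022*R[:,1],nose+.013*R[:,1],nose-.013*R[:,1]]))
for S in([.508,-.2345,.074],[.505,-.2345,.074],[.508,-.2375,.074]):
    p,Rp,zp=port_goal(S,-.2,0);S=np.array(S);ey=Rp[:,1]
    print(S,"seat,tip,pin,catch+y end,catch-y end",f("scene",[S,S+.018*zp,S+.03*zp,S+.048*zp+.02*ey,S+.048*zp-.02*ey]))
b=cv2.imread("pics/s3.png")[195:232,318:362]
b=cv2.resize(b,None,fx=16,fy=16,interpolation=cv2.INTER_CUBIC);cv2.imwrite("pics/near2.png",b);print(b.shape)
```

```text
coupler nose,bead,flange c,+-y flange edge [[172.0, 233.0], [109.0, 142.0], [56.0, 67.0], [-37.0, -15.0], [152.0, 151.0], [118.0, 185.0], [227.0, 281.0]]
[ 0.508  -0.2345  0.074 ] seat,tip,pin,catch+y end,catch-y end [[319.0, 454.0], [286.0, 407.0], [263.0, 375.0], [147.0, 253.0], [311.0, 399.0]]
[ 0.505  -0.2345  0.074 ] seat,tip,pin,catch+y end,catch-y end [[308.0, 464.0], [274.0, 417.0], [251.0, 385.0], [135.0, 263.0], [299.0, 410.0]]
[ 0.508  -0.2375  0.074 ] seat,tip,pin,catch+y end,catch-y end [[334.0, 463.0], [301.0, 416.0], [278.0, 384.0], [161.0, 262.0], [326.0, 409.0]]
(592, 704, 3)
```

View pics/near2.png

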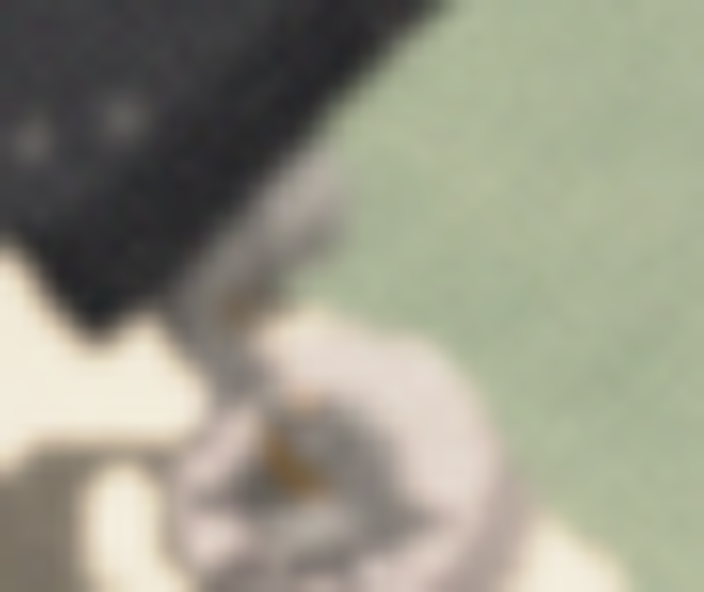

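The scene view mostly shows the finger hiding the coupler, with the brass nipple at about (290,460), so the top view is the useful one. I'll check the top-camera bias by differencing the pictures taken with and without the coupler.

Run:
```python
from h import *
a=cv2.imread("pics/t2.png").astype(int);b=cv2.imread("pics/t3.png").astype(int)
d=abs(a-b).sum(2)
print("diff rows 209..220, cols 348..364");print(d[209:221,348:365])
s=read_state(); R=s['orientation']; nose=s['eef_pos']+R[:,2]*.0646
ph=np.linspace(0,2*np.pi,24,endpoint=False)
c=proj("top",[nose+.013*(np.cos(q)*R[:,0]+np.sin(q)*R[:,1]) for q in ph])
print("mouth extents u",c[:,0].min(),c[:,0].max(),"v",c[:,1].min(),c[:,1].max())
h=cv2.cvtColor(cv2.imread("pics/t2.png"),cv2.COLOR_BGR2HSV)
print("sat");print(h[204:217,351:363,1]);print("val");print(h[204:217,351:363,2])
S=np.array([.507,-.234,.074]);p,Rp,zp=port_goal(S,-.2,0)
c=proj("top",[S+.0065*(np.cos(q)*Rp[:,0]+np.sin(q)*Rp[:,1])for q in ph]);print("nipple base",c.min(0),c.max(0))
c=proj("top",[S+.014*(np.cos(q)*Rp[:,0]+np.sin(q)*Rp[:,1])for q in ph]);print("seat disc",c.min(0),c.max(0),"axis",proj("top",[S,S+.018*zp,S+.03*zp]).round(1).tolist())
```

```text
diff rows 209..220, cols 348..364
[[  8   7   6   9   9  10  12   7   5   4   6   3   8  11   6   6   6]
 [  2   7   9  12  10   6   6   6   8   6   5   8   7  10   9   4   0]
 [  2   5   4   7   2   8   8   3   2   8   6  11   5   9  10   9   1]
 [  6  14   7   3   1   3   1   3   2   4   2   7   6  12   6   4   3]
 [  8   5   3   4   3   1   0  10  20  19   2   9   9   1   2   7   6]
 [  6   3   0   3   7  17   1  49  92  58  44  33   4  11   8   4   6]
 [ 12   8  16  11 185 277 232  91  77 173  87  24   6  10   6   5   6]
 [  9   4   1 133 241 198  74  62  67  62  66  57  30   3   2   6   3]
 [ 11   4   3  74 124 122  10 153 150 149 111  60 107  50   0   5   2]
 [  5  79 196 208  58  64  99 150 155 159   7  71 113  64   0   2   5]
 [ 68 157 198 208 192  35 136 131 143  30 159 180 176 159  54   3   9]
 [ 57  81 175 287 319 292 286 239 209 202 197 203 199 193 156  56   7]]
mouth extents u 350.7175795267068 360.73112688429694 v 212.32087285849747 221.82599949901373
sat
[[ 16  17  16  15  16  16  16  17  16  16  18  17]
 [ 18  17  15  18  16  15  12  12  15  17  17  16]
 [  9  14  14 
[... 703 characters left out ...]
]
 [132 135 119 113 116 117 118 119 117 111 133 148]
 [135 127 114 122 106  91  96 102 111 115 130 144]
 [149 135 121 114  84  74  95 104 113 119 126 141]
 [140 128  99  64  67  94 114 112 105 111 125 144]
 [ 87  76  63  51  96 113 114 119 109 110 114 140]
 [ 64  59  56  51  61  74  91 115 121 121 103  88]
 [ 63  66  62  52  55  96 103  94 111 111  83  68]
 [ 66  66  64  57  79 106 103 109  96  73  64  57]
 [ 75 116 144 145 110 111 144 115  69  65  61  57]
 [132 151 151 120  75  76  88  75  63  64  58  56]]
nipple base [354.55869387 207.10411045] [359.29344557 211.61442238]
seat disc [351.83203053 204.49143217] [362.02996941 214.20600856] axis [[356.9, 209.4], [356.7, 211.4], [356.6, 212.7]]
```

{"fn": "carry_out", "kwargs": {"deltas": [{"linear": [0.5, 0.2, 10], "rotation": [0.002, -0.004, 0], "jaw": 20}, {"linear": [0, 0, 10], "rotation": [0, 0, 0], "jaw": 20}, {"linear": [0, 0, 8], "rotation": [0, 0, 0], "jaw": 20}, {"linear": [0, 0, 0], "rotation": [0, 0, 0], "jaw": 20}]}}

```text
clock: 15.02
eef_pos: [0.4636, -0.224, 0.1771]
orientation: [[-0.888, 0.197, 0.417], [0.178, 0.98, -0.084], [-0.425, -0.001, -0.905]]
force: [-0.0, -0.3, -2.0]
gripper_width: 0.0276
```

{"fn": "carry_out", "kwargs": {"deltas": [{"linear": [0, 0, 4], "rotation": [0, 0, 0], "jaw": 20}, {"linear": [0, 0, 3], "rotation": [0, 0, 0], "jaw": 20}, {"linear": [0, 0, 3], "rotation": [0, 0, 0], "jaw": 20}, {"linear": [0, 0, 0], "rotation": [0, 0, 0], "jaw": 20}]}}

```text
clock: 15.52
eef_pos: [0.468, -0.2254, 0.1691]
orientation: [[-0.887, 0.197, 0.418], [0.178, 0.98, -0.086], [-0.427, -0.002, -0.904]]
force: [-0.1, 0.4, -0.8]
gripper_width: 0.0274
```

```bash
cat >> h.py <<'E'
def rel(seat=(.508,-.2335,.074),yaw=-.2,d=.0646):
    p,R,zp=port_goal(seat,yaw,0,d); s=read_state(); To=s['orientation']
    nose=s['eef_pos']+To[:,2]*d; q=nose-np.array(seat)
    px=np.cross(R[:,1],zp) # port x
    F=s['force']
    print(round(s['clock'],2),"nose in port xyz mm",(1e3*np.array([q@px,q@R[:,1],q@zp])).round(1),"tilt",np.degrees(np.arccos(min(1,-To[:,2]@zp))).round(2),"F port",np.array([F@px,F@R[:,1],F@zp]).round(1),"tau",s['torque'].round(2),"w",round(s['gripper_width']*1e3,1))
E
python3 - <<'E'
from h import *
for _ in range(3): rel(); a=camera("top")
cv2.imwrite("pics/t4.png",a[:,:,::-1])
E
```

```text
15.53 nose in port xyz mm [ 3.4 -0.  38.8] tilt 0.26 F port [-0.5  0.4 -0.7] tau [0.08 0.35 0.01] w 27.4
15.57 nose in port xyz mm [ 3.6 -0.1 38.9] tilt 0.27 F port [-1.5 -0.4 -2.6] tau [0.05 0.31 0.02] w 27.7
15.62 nose in port xyz mm [ 3.7 -0.1 39.1] tilt 0.29 F port [-0.5  0.3 -1.5] tau [ 0.1   0.31 -0.06] w 27.8
```

{"fn": "carry_out", "kwargs": {"deltas": [{"linear": [3.5, 0, 0], "rotation": [0, 0, 0], "jaw": 20}, {"linear": [0, 0, 0], "rotation": [0, 0, 0], "jaw": 20}, {"linear": [0, 0, 0], "rotation": [0, 0, 0], "jaw": 20}]}}

```text
clock: 16.05
eef_pos: [0.4649, -0.2248, 0.1679]
orientation: [[-0.887, 0.197, 0.418], [0.178, 0.98, -0.086], [-0.427, -0.002, -0.904]]
force: [-0.4, 0.1, -1.5]
gripper_width: 0.0279
```

Run:
```python
from h import *
rel(); s=read_state();print(s['joint_pos'].round(3),s['dq'].round(3),s['effort'].round(2))
```

```text
16.05 nose in port xyz mm [ 0.2 -0.1 39.1] tilt 0.29 F port [-1.   0.  -1.2] tau [ 0.02  0.32 -0.02] w 27.9
[-0.611 -0.235  2.308  0.274  0.677 -2.164] [ 0.003  0.002 -0.002  0.001  0.001  0.   ] [-1.000e-02 -2.262e+01 -3.562e+01  7.900e-01 -1.920e+00 -1.000e-02]
```

{"fn": "carry_out", "kwargs": {"deltas": [{"linear": [0, 0, 3], "rotation": [0, 0, 0], "jaw": 20}, {"linear": [0, 0, 3], "rotation": [0, 0, 0], "jaw": 20}, {"linear": [0, 0, 0], "rotation": [0, 0, 0], "jaw": 20}]}}

```text
clock: 16.42
eef_pos: [0.4673, -0.2251, 0.1619]
orientation: [[-0.887, 0.197, 0.418], [0.178, 0.98, -0.085], [-0.426, -0.002, -0.905]]
force: [0.5, -0.6, -1.9]
gripper_width: 0.0278
```

Run:
```python
from h import *
rel()
```

```text
16.43 nose in port xyz mm [-0.2  0.1 32.6] tilt 0.23 F port [-0.2 -0.5 -2. ] tau [ 0.05  0.31 -0.01] w 27.8
```

{"fn": "carry_out", "kwargs": {"deltas": [{"linear": [0, 0, 3], "rotation": [0, 0, 0], "jaw": 20}, {"linear": [0, 0, 3], "rotation": [0, 0, 0], "jaw": 20}, {"linear": [0, 0, 3], "rotation": [0, 0, 0], "jaw": 20}, {"linear": [0, 0, 0], "rotation": [0, 0, 0], "jaw": 20}]}}

```text
clock: 16.92
eef_pos: [0.4711, -0.2259, 0.1538]
orientation: [[-0.887, 0.197, 0.418], [0.178, 0.98, -0.085], [-0.426, -0.002, -0.905]]
force: [0.5, -0.2, -2.0]
gripper_width: 0.0279
```

Run:
```python
from h import *
rel()
```

```text
16.93 nose in port xyz mm [-0.1  0.  23.7] tilt 0.24 F port [-0.3 -0.1 -2. ] tau [0.04 0.29 0.04] w 27.9
```

{"fn": "carry_out", "kwargs": {"deltas": [{"linear": [0, 0, 3], "rotation": [0, 0, 0], "jaw": 20}, {"linear": [0, 0, 3], "rotation": [0, 0, 0], "jaw": 20}, {"linear": [0, 0, 2], "rotation": [0, 0, 0], "jaw": 20}, {"linear": [0, 0, 0], "rotation": [0, 0, 0], "jaw": 20}]}}

```text
clock: 17.42
eef_pos: [0.4746, -0.227, 0.147]
orientation: [[-0.887, 0.197, 0.418], [0.177, 0.98, -0.086], [-0.427, -0.002, -0.904]]
force: [0.0, -1.3, -1.6]
gripper_width: 0.0276
```

Run:
```python
from h import *
rel()
```

```text
17.43 nose in port xyz mm [ 0.3 -0.3 15.9] tilt 0.29 F port [-0.4 -1.3 -1.6] tau [-0.09  0.37 -0.11] w 27.6
```

{"fn": "carry_out", "kwargs": {"deltas": [{"linear": [0, -0.3, 2], "rotation": [0, 0, 0], "jaw": 20}, {"linear": [0, 0, 2], "rotation": [0, 0, 0], "jaw": 20}, {"linear": [0, 0, 0], "rotation": [0, 0, 0], "jaw": 20}]}}

```text
clock: 17.8
eef_pos: [0.476, -0.2277, 0.1439]
orientation: [[-0.887, 0.197, 0.418], [0.177, 0.98, -0.086], [-0.427, -0.002, -0.904]]
force: [-5.3, 0.3, 4.3]
gripper_width: 0.028
```

Run:
```python
from h import *
rel()
```

```text
17.8 nose in port xyz mm [ 0.3 -0.7 12.5] tilt 0.27 F port [-2.9 -0.8  6.1] tau [-0.08  1.01 -0.11] w 28.0
```

{"fn": "carry_out", "kwargs": {"deltas": [{"linear": [0.8, -0.1, 1], "rotation": [0, 0, 0], "jaw": 20}, {"linear": [0, 0, 1], "rotation": [0, 0, 0], "jaw": 20}, {"linear": [0, 0, 0], "rotation": [0, 0, 0], "jaw": 20}], "force": 55}}

```text
clock: 18.18
eef_pos: [0.4764, -0.2278, 0.1422]
orientation: [[-0.886, 0.197, 0.419], [0.177, 0.98, -0.086], [-0.428, -0.002, -0.904]]
force: [-5.0, 0.1, 3.7]
gripper_width: 0.0275
```

Run:
```python
from h import *
rel()
```

```text
18.18 nose in port xyz mm [ 0.1 -0.8 10.7] tilt 0.32 F port [-2.9 -0.9  5.4] tau [ 0.04  0.77 -0.03] w 27.5
```

{"fn": "carry_out", "kwargs": {"deltas": [{"linear": [0.8, 0, 1.5], "rotation": [0, 0, 0], "jaw": 20}, {"linear": [0, 0, 1.5], "rotation": [0, 0, 0], "jaw": 20}, {"linear": [0, 0, 0], "rotation": [0, 0, 0], "jaw": 20}]}}

```text
clock: 18.55
eef_pos: [0.4775, -0.228, 0.1386]
orientation: [[-0.886, 0.198, 0.419], [0.178, 0.98, -0.087], [-0.428, -0.002, -0.904]]
force: [2.4, -0.0, -0.9]
gripper_width: 0.0277
```

Run:
```python
from h import *
rel()
```

```text
18.55 nose in port xyz mm [-0.4 -0.8  7.1] tilt 0.37 F port [ 1.8  0.5 -1.8] tau [-0.16 -0.06 -0.09] w 27.7
```

{"fn": "carry_out", "kwargs": {"deltas": [{"linear": [0, 0, 1.5], "rotation": [0, 0, 0], "jaw": 20}, {"linear": [0, 0, 1.5], "rotation": [0, 0, 0], "jaw": 20}, {"linear": [0, 0, 0], "rotation": [0, 0, 0], "jaw": 20}]}}

```text
clock: 18.92
eef_pos: [0.4786, -0.2283, 0.1361]
orientation: [[-0.886, 0.197, 0.419], [0.177, 0.98, -0.087], [-0.428, -0.002, -0.904]]
force: [-0.5, -1.1, 3.7]
gripper_width: 0.0281
```

Run:
```python
from h import *
rel()
```

```text
18.93 nose in port xyz mm [-0.4 -0.8  4.3] tilt 0.35 F port [ 1.3 -1.2  3.4] tau [-0.11 -0.02  0.01] w 28.1
```

{"fn": "carry_out", "kwargs": {"deltas": [{"linear": [0, 0, 1.5], "rotation": [0, 0, 0], "jaw": 20}, {"linear": [0, 0, 1], "rotation": [0, 0, 0], "jaw": 20}, {"linear": [0, 0, 0], "rotation": [0, 0, 0], "jaw": 20}]}}

```text
clock: 19.3
eef_pos: [0.4797, -0.2284, 0.1338]
orientation: [[-0.886, 0.197, 0.419], [0.177, 0.98, -0.087], [-0.428, -0.002, -0.904]]
force: [-1.3, 0.8, 6.4]
gripper_width: 0.0278
```

Run:
```python
from h import *
rel()
```

```text
19.3 nose in port xyz mm [-0.4 -0.8  1.8] tilt 0.35 F port [1.4 0.5 6.4] tau [-0.08 -0.09 -0.03] w 27.8
```

{"fn": "carry_out", "kwargs": {"deltas": [{"linear": [0, 0, 1], "rotation": [0, 0, 0], "jaw": 20}, {"linear": [0, 0, 1], "rotation": [0, 0, 0], "jaw": 20}, {"linear": [0, 0, 0], "rotation": [0, 0, 0], "jaw": 20}]}}

```text
clock: 19.68
eef_pos: [0.4803, -0.2286, 0.1329]
orientation: [[-0.886, 0.197, 0.419], [0.177, 0.98, -0.086], [-0.428, -0.002, -0.904]]
force: [-7.7, 1.3, 14.7]
gripper_width: 0.0279
```

Run:
```python
from h import *
rel()
```

```text
19.68 nose in port xyz mm [-0.2 -0.8  0.7] tilt 0.34 F port [-0.8 -0.2 16.6] tau [0.16 0.65 0.04] w 27.9
```

{"fn": "carry_out", "kwargs": {"deltas": [{"linear": [0, 0, 1], "rotation": [0, 0, 0], "jaw": 20}, {"linear": [0, 0, 0], "rotation": [0, 0, 0], "jaw": 20}, {"linear": [0, 0, 0], "rotation": [0, 0, 0], "jaw": 20}]}}

```text
clock: 20.05
eef_pos: [0.4806, -0.2287, 0.133]
orientation: [[-0.887, 0.196, 0.419], [0.176, 0.981, -0.086], [-0.428, -0.003, -0.904]]
force: [-16.1, 3.7, 24.4]
gripper_width: 0.0276
```

Run:
```python
from h import *
rel();a=camera("top");rel();b=camera("scene");rel()
A=cv2.resize(a[175:235,295:380],None,fx=4.7,fy=4.7,interpolation=cv2.INTER_CUBIC)
B=cv2.resize(b[170:255,285:370],None,fx=4.7,fy=4.7,interpolation=cv2.INTER_CUBIC)
A=cv2.copyMakeBorder(A,0,B.shape[0]-A.shape[0],0,0,cv2.BORDER_CONSTANT)
cv2.imwrite("pics/end.png",cv2.convertScaleAbs(np.hstack([A,B]),alpha=1.3)[:,:,::-1])
```

```text
20.05 nose in port xyz mm [ 0.1 -0.8  0.6] tilt 0.33 F port [-4.6  0.5 29. ] tau [0.39 1.32 0.06] w 27.6
20.1 nose in port xyz mm [ 0.  -0.8  0.6] tilt 0.34 F port [-5.6  0.4 30.3] tau [ 0.41  1.32 -0.03] w 27.6
20.15 nose in port xyz mm [ 0.  -0.8  0.6] tilt 0.33 F port [-5.   0.1 29.6] tau [ 0.38  1.34 -0.01] w 27.5
```

View pics/end.png

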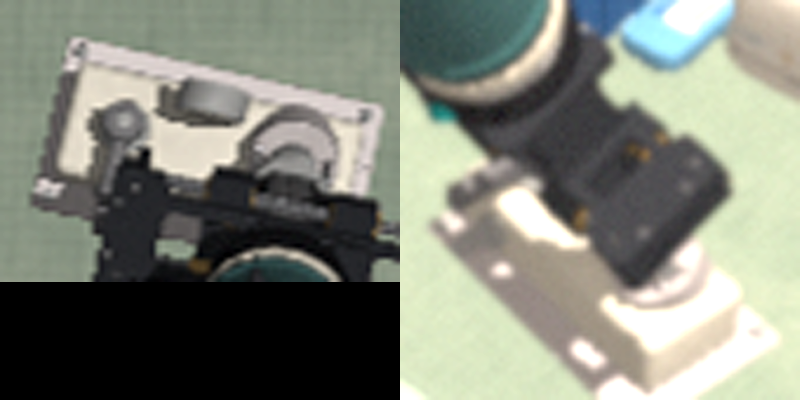

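The picture shows the coupler down on the port between the catches and the lever still pointing to the front. The axial force went from a peak at about 11 mm, through a drop at about 7 mm (the snap), along the spring slope, to a hard stop. I'll relax the side load a little and settle.

{"fn": "carry_out", "kwargs": {"deltas": [{"linear": [0.8, 0, 0], "rotation": [0, 0, 0], "jaw": 20}, {"linear": [0, 0, 0], "rotation": [0, 0, 0], "jaw": 20}, {"linear": [0, 0, 0], "rotation": [0, 0, 0], "jaw": 20}, {"linear": [0, 0, 0], "rotation": [0, 0, 0], "jaw": 20}, {"linear": [0, 0, 0], "rotation": [0, 0, 0], "jaw": 20}]}}

```text
clock: 20.78
eef_pos: [0.4804, -0.2287, 0.1329]
orientation: [[-0.886, 0.197, 0.42], [0.176, 0.98, -0.087], [-0.429, -0.003, -0.903]]
force: [-14.1, 4.0, 23.4]
gripper_width: 0.0275
```

Run:
```python
from h import *
rel()
```

```text
20.77 nose in port xyz mm [-0.1 -0.8  0.6] tilt 0.4 F port [-3.4  1.1 27.4] tau [0.53 0.91 0.11] w 27.5
```

Run:
```python
from h import *
print(hand_in()); rel()
```

```text
the job is handed in; nothing more can be done
None
the job is handed in; nothing more can be done
```

The stopcock is open, and the coupler is on the test port, held fully home in the grip. I handed the job in at 20.8 s of the 54 s; no verdict came back.

- **Stopcock:** I turned the lever anticlockwise until it met its open stop at about 7 N. A later picture showed it lying along the pipe stub, towards the front.
- **Coupler:** I gripped it once on each pair of flats to centre it, then lifted it straight out and brought it to the port along the port's axis.
- **Snap:** The push along the port rose to about 7 N with the nose 11–12 mm off the seat and fell away by 7 mm. It then followed the pin spring from about 5 N up to 8 N.
- **Home:** The nose came to a hard stop at about 0.6 mm by my estimate, and further pushing only raised the force.
- **Last check:** The estimated nose position was 0.1 mm and 0.8 mm off the port's axis, with a tilt of 0.4°. The push along the port was about 27 N, and the jaws were closed on the handle at 27.5 mm with a 55 N grip setting.

**Unconfirmed:**
- **Catches:** The finger hid them in the pictures, so the snap is inferred from the force readings alone.
- **Side force:** About 3 N across the port remained at the end.
- **Camera agreement:** The two cameras disagreed by several mm on where the port is. I used the top view, corrected against the held coupler.
- **Approach drift:** The tool drifted about 3.5 mm sideways with no contact force during the approach, for a reason I did not find, and I corrected it before insertion.
- **Bystanders:** I didn't check their positions again at the end, but no unexpected contact force showed in the readings after each move.

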